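# Open the push-and-turn safety jar

### The arm

A 6-joint arm with a two-finger parallel gripper is mounted at the origin on a cart in front of the work surface, level with it; the furniture and walls round the work are solid. World frame = base frame: x ahead of the robot, y to its left, z up, the work surface at z = 0. Lengths are in mm, angles in rad, forces in N, time in s.
With the tool pointing down it reaches from about 250 to 775 mm from the base axis. Payload 8.9 kg.
Tool frame: the origin (TCP) lies at the very end of the fingers, on their centre line; the grasp point (between the pads) lies 19 mm behind it (arm.grasp_offset is the distance from the TCP to the grasp point, in mm); z points along the fingers, y is the direction in which the jaws open and shut (so a half turn about z gives the same grasp; the last joint's range is limited). The gripper opens to 85 mm and grips with 20 to 120 N. Pads are 22 mm wide; open, the fingers measure 114 mm over their backs; the gripper's body (76 mm by 85 mm) begins 54 mm behind the grasp point. The pads swing forward as they close: fully open they stand 13 mm farther back than shut.
Start: joints at [1.19, 0.291, -0.153, 1.127, 0, 1.431], TCP at [125.706, 509.727, 231.305] pointing down, gripper open.
Joint ranges: [-2.52, 2.52], [-0.91, 1.74], [-1.3, 1.37], [-1.96, 2.02], [-1.52, 1.47], [-3.14, 3.14]. Speed limits (rad/s): [2.22, 2.22, 2.79, 3.14, 3.14, 3.14].

### API

Orientations are given as a rotation vector (axis times angle).
In Python, from bench import sensors, imaging, arm gives the robot as it stands.
- The arm moves only by the tool step_arm, never from a script. Its argument "rows" is a list of rows, each a list of 4 numbers: the shift along the tool's x, y, z in m, then the turn about the tool's z in degrees. In form: [[tx, ty, tz, spin], ...]. A call has 1 to 8 rows; each row shifts and turns the commanded pose from where the row before left it, along the tool's axes as they then stand; what a row does not reach is not made up. A row lasts 1/8 s, in which the tool goes at most 62.5 mm and 10.7 degrees, less where a joint would pass 70% of its speed; a pose out of reach is approached as far as the arm can. A call is refused whole if a number of a shift passes 0.0625 or a number of a turn 10.7, either way. A call with a gripper value outside its range is refused whole. "claw" is the opening, from 0 (shut) to 1 (fully open), set as the call begins (left out, the last holds). The fingers move at their own pace and stop on an object; "grip_force" is the grip in N (left out, the last holds). Time passes only in rows, so rows that do not move let the fingers close. It gives the time, the measured TCP pose, the force and the opening at its end, in the units of the state.
- sensors.sense(): the state, without advancing time (a new reading comes with each control period).
- imaging.snapshot(name): name is "side" or "top"; returns a dict with "img" (400x640x3 uint8, blue, green, red), "vfov" (degrees; the focal length in pixels is half the picture's height over the tangent of half this angle, whatever the lens; pixels are square), "cx", "cy" (the principal point, pixels), "rvec" (rotation vector, rad) and "tvec" (3), from world to camera coordinates, as OpenCV has them. Camera axes: x right, y down, z forward; pixel columns grow to the right and rows downward; lengths in mm; the calibration is good to about 2 mm. A picture is of the moment at which its call begins. There is no depth.
- arm.finish_job(): hands the job in, once; it reports no verdict.
The state is a dict: "t": time; "qpos": joint angles; "joint_vel": joint speeds; "effort": joint torques, N m; "ee_pos": TCP position; "ee_rot": TCP orientation; "force": force on the tool from outside, world axes, zero at the start; "wrist_torque": the same for the moment, N m; "finger_gap": finger opening in mm.
Only numpy, scipy, OpenCV 4.12 (cv2) and the standard library are available. Lean on these libraries where they do the work, as an engineer would, in place of code of your own. Each camera call takes 0.05 s, during which the arm holds its last target.

### The job

Open the jar of cleaning tablets in the desk stand: press its safety cap down against the spring with gentle force, just until it bottoms, and keep it down while turning it anticlockwise to free it. Keep hold of the cap as it comes free so that it does not fly off or drop, lift it off and set it down gently, open side down and flat, in the empty half of the pen tray that holds only the eraser and sharpener, and let go. Do not force or crush the cap on the jar, and leave the eraser, sharpener, stapler and glue stick where they are.

Things in the scene. Friction and masses are not known exactly. Their poses are not given: they have to be found in the camera images.
- jar: Grey plastic jar (64 mm diameter, shoulder at 73 mm) held fast, unable to turn or slide, in a dark round weighted stand (base 110 mm diameter, 12 mm high; cup 74 mm diameter, up to 40 mm). Origin: centre of the stand's underside on the desk; z up, the axis of neck and cap. The neck has three hooks; each holds a cap lug between a stop (clockwise side) and a downward tooth (anticlockwise side).
- cap: White ribbed round safety cap, outer diameter 58 mm, height 46 mm, about 60 g, hollow, open below. Origin: centre of its lower rim, which stands 92 mm above the desk while locked; z up along its axis. Once free its inner spring lifts it about 3 mm and throws it off if it is not held (limit 0.7 m/s while not held); lift it 40 mm straight up to clear the neck.
- cap_top (a point): Centre of the cap's top face, 46 mm above its rim. The spring resists pressing with 5 N plus 0.5 N per mm. It must go below the tooth; the depth differs from jar to jar and cannot be seen: it clears the tooth after 3.5 to 13.5 mm, and 1.5 mm further it bottoms on a stiff seal (20 N per mm), where the force rises steeply above the spring's 8 to 13 N. Press until that is felt, a total push of 15 to 20 N.
- neck (a point): Point on the jar's axis 97 mm above the desk, at the hooks that lock the cap. Kept down, the cap is free once turned anticlockwise (seen from above) by 35 to 85 degrees, best about 60. Contact force between cap and jar over 25 N damages them: pressing too hard, turning while the tooth still blocks, pulling up while locked. The locked cap has about 3 degrees of play.
- pen_tray: Low grey steel pen tray, fixed on the desk, 90 mm (x) by 250 mm (y), walls 2 mm thick and 17 mm high, floor 2 mm thick. Origin: centre of its underside; z up, y along its length. The half at -y is empty; eraser and sharpener lie in the half at +y.
- eraser: Vinyl eraser in a sleeve, 21 x 52 x 12 mm, lying in the tray's +y half; origin: centre of its underside.
- sharpener: Small metal wedge sharpener, 16 x 26 x 15 mm, in the tray's +y half; origin: centre of its underside.
- stapler: Small stapler, 130 x 34 x 48 mm, on the desk behind the work; origin: centre of its underside.
- glue_stick: Glue stick standing upright, diameter 24 mm, 92 mm high, on the desk behind the work; origin: centre of its underside.
Mind the look-alikes: they are no part of the job. Leave any turquoise or yellow look-alike of the cap alone. Of the things that look like the jar, take the one that is nearest to the robot's base at the start.

How it is judged:
By the outcome, as a careful person would: the job done as asked, in the order asked, and still so for the second after the job is handed in, with the robot touching nothing.
It also fails if it takes over 51 s, if anything falls off the work surface, if the arm or the gripper's body presses on something with over 40 N, if the wrist force passes 120 N, or if a joint passes its speed limit or range.

## Working session

There is one attempt and no reset: what is moved stays moved. The work goes in short steps, Python scripts to look and compute and a tool call to move; the robot and the scene stay as the last step left them, time stands still between calls to the robot, and variables do not carry over. Pictures are saved under pics/ and viewed, and the job is handed in when it is done.

Besides the shell and the picture viewer there is one more tool, called after ">>>" as name(argument=value, ...), one argument or row to a line, values as JSON. step_arm: Moves the arm, as the interface text tells. Its arguments: {"type":"object","properties":{"rows":{"type":"array"},"claw":{"type":"number"},"grip_force":{"type":"number"}},"required":["rows"]}

```bash
ls; mkdir -p pics
cat > h.py <<'E'
import numpy as np, cv2
from bench import sensors, imaging, arm
def cam(s):
    R,_=cv2.Rodrigues(np.array(s["rvec"],float)); t=np.array(s["tvec"],float).reshape(3)
    f=s["img"].shape[0]/2/np.tan(np.radians(s["vfov"])/2)
    return R,t,f,s["cx"],s["cy"]
def ray(s,u,v):
    R,t,f,cx,cy=cam(s); d=R.T@np.array([(u-cx)/f,(v-cy)/f,1]); return -R.T@t,d
def onz(s,u,v,z):
    c,d=ray(s,u,v); return c+d*(z-c[2])/d[2]
def proj(s,p):
    R,t,f,cx,cy=cam(s); q=R@np.array(p,float)+t; return q[0]/q[2]*f+cx,q[1]/q[2]*f+cy
E
python3 - <<'E'
from h import *
for n in("side","top"):
    s=imaging.snapshot(n); cv2.imwrite(f"pics/{n}0.png",s["img"]); import pickle; pickle.dump(s,open(n+"0.pkl","wb"))
    R,t,f,cx,cy=cam(s); print(n,-R.T@t,f,cx,cy)
print(sensors.sense())
E
```

```text
pics
side [ 541.00241158 -703.55428103  597.92502917] 369.87266162463817 317.79555009352856 201.62865306839484
top [479.87591514 -37.3567395  957.76213003] 403.7002606019906 317.6367515188891 199.02694744414654
{'t': 0.1, 'qpos': array([ 1.18970391e+00,  2.91164929e-01, -1.53999639e-01,  1.12669035e+00,
        1.45116511e-05,  1.43153096e+00]), 'joint_vel': array([-0.00088106,  0.00128866,  0.00372632, -0.00037568, -0.00032457,
       -0.00043916]), 'effort': array([ 1.29786949e-03, -5.37977493e+01,  3.31917286e+01,  9.35819058e-03,
       -2.14421934e-04,  1.47116214e-05]), 'ee_pos': array([125.56539384, 509.39554077, 230.83949973]), 'ee_rot': array([-3.78901538e-01, -3.11837079e+00,  1.60085324e-03]), 'force': array([-0.76024608,  0.64011389, -0.05389516]), 'wrist_torque': array([-0.00375559,  0.0010676 ,  0.01775634]), 'finger_gap': 85.45320560845603}
```

View pics/side0.png

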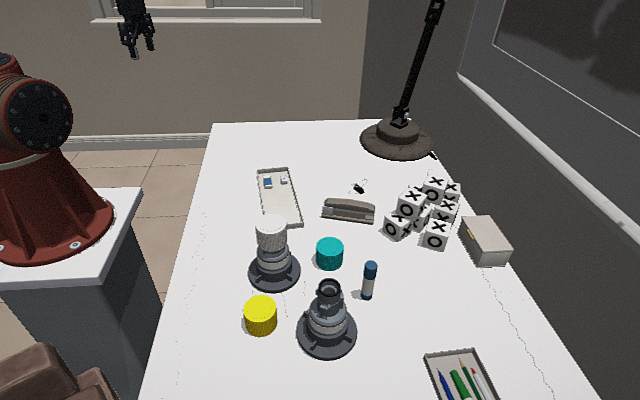

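View pics/top0.png

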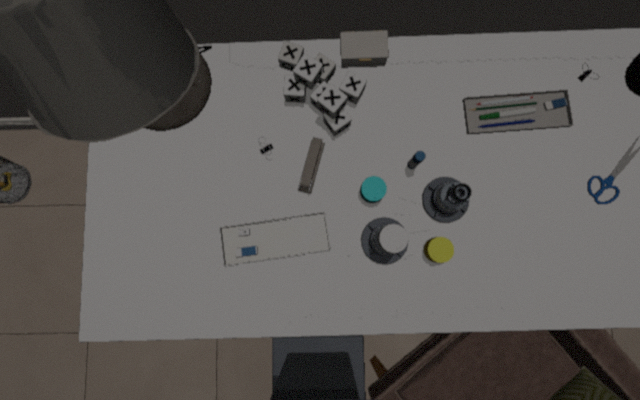

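The side view shows the white-capped jar at (271,245), a capless jar at (328,310), the turquoise cap at (330,254) and the yellow cap at (260,315). In the top view the white cap is at (393,238) and the tray at (275,240), with eraser and sharpener at its left (+y) end. Next I'll measure these.

Run:
```python
from h import *; import pickle
T=pickle.load(open("top0.pkl","rb"));S=pickle.load(open("side0.pkl","rb"))
a=cv2.resize(T["img"][170:290,200:480],None,fx=2.8,fy=2.8,interpolation=cv2.INTER_CUBIC);cv2.imwrite("pics/topc.png",a)
a=cv2.resize(S["img"][150:300,220:380],None,fx=4,fy=4,interpolation=cv2.INTER_CUBIC);cv2.imwrite("pics/sidec.png",a)
for u,v in[(393,238)]:print("cap",onz(T,u,v,138))
print("stand",onz(T,385,241,12), onz(S,274,270,12), "captop side",onz(S,271,225,138))
for u,v in[(221,229),(326,213),(329,255),(223,266)]:print("tray",onz(T,u,v,17))
for u,v in[(257,170),(289,167),(302,226),(268,226)]:print("trayS",onz(S,u,v,17))
```

```text
cap [ 510.44223399 -175.18770724  138.        ]
stand [ 508.57774179 -177.52280152   12.        ] [ 509.34061366 -183.46002676   12.        ] captop side [ 510.43811964 -185.04426025  138.        ]
tray [544.14090206 204.46756724  17.        ]
tray [576.41586984 -41.8709133   17.        ]
tray [478.92524785 -46.58821188  17.        ]
tray [458.60487718 198.71527088  17.        ]
trayS [461.04401607 188.71345777  17.        ]
trayS [551.98239532 198.93459797  17.        ]
trayS [574.6838628  -57.12340805  17.        ]
trayS [495.45109874 -51.66548268  17.        ]
```

View pics/topc.png

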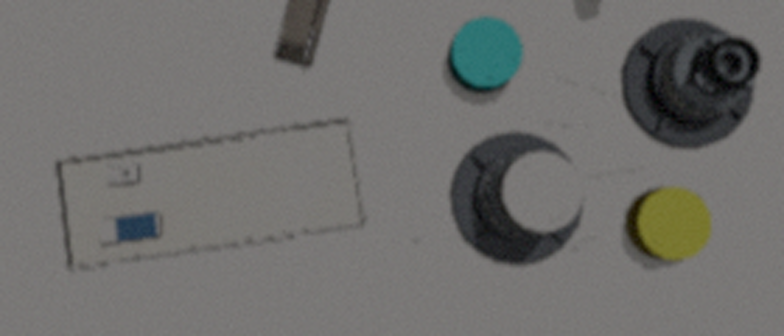

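View pics/sidec.png

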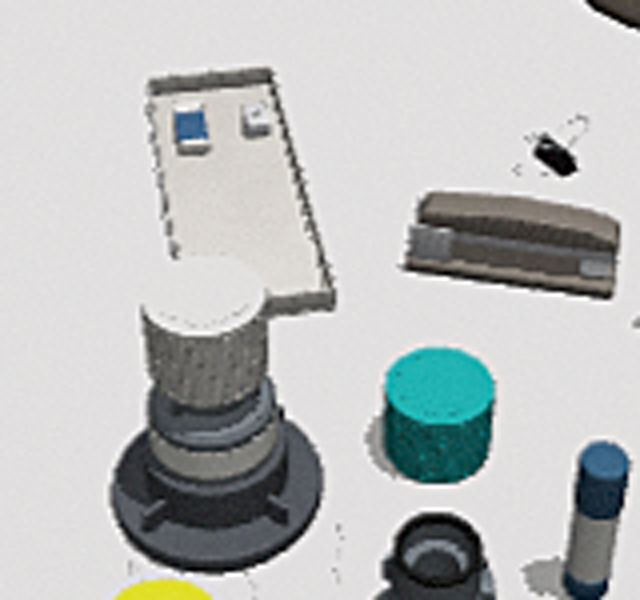

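Run:
```python
from h import *; import pickle
T=pickle.load(open("top0.pkl","rb"));S=pickle.load(open("side0.pkl","rb"))
# stand base dark disc outlines, top
def gray(s):return cv2.cvtColor(s["img"],cv2.COLOR_BGR2GRAY)
gT,gS=gray(T),gray(S)
print(gT[238,380:425:2], gT[225:255:2,393], gT[241,355:385:2])
# cap in top view by differences with the local Otsu inside cap window: use blurred canny
def radial_edges(g,u,v,rmin,rmax,n=72,sgn=+1,angs=None):
    gb=cv2.GaussianBlur(g.astype(np.float32),(0,0),0.8);pts=[]
    for a in (np.linspace(0,2*np.pi,n,endpoint=False) if angs is None else angs):
        r=np.arange(rmin,rmax,.2);x=(u+r*np.cos(a)).astype(np.float32);y=(v+r*np.sin(a)).astype(np.float32)
        p=cv2.remap(gb,x[None],y[None],cv2.INTER_LINEAR)[0];d=sgn*np.gradient(p);k=d.argmax()
        if d[k]>1.0: pts.append((x[k],y[k]))
    return np.array(pts)
def circ(P):
    A=np.c_[P,np.ones(len(P))];k=np.ones(len(P),bool)
    for _ in range(5):
        x=np.linalg.lstsq(A[k],(P[k]**2).sum(1),rcond=None)[0];c=x[:2]/2;r=np.sqrt(x[2]+c@c)
        e=abs(np.hypot(*(P-c).T)-r);k=e<max(1.5,2*np.median(e))
    return c,r,k.sum()
def fit(s,g,u,v,z,rmin,rmax,sgn):
    E=radial_edges(g,u,v,rmin,rmax,sgn=sgn);P=np.array([onz(s,a,b,z)[:2] for a,b in E]);return circ(P)
print("cap T",fit(T,gT,393.6,238,138,8,19,-1))
print("base T",fit(T,gT,384,240.4,12,19,27,1), "z0",fit(T,gT,384,240.4,0,19,27,1))
print("base S",fit(S,gS,273.9,268.4,12,14,32,1), "z0",fit(S,gS,273.9,272,0,14,32,1))
print("cap S",fit(S,gS,270.6,223.5,138,8,18,-1))
def q(x,y,k,ox,oy):return (x+.5)/k-.5+ox,(y+.5)/k-.5+oy
for c in[(60,162),(347,121),(364,222),(72,266)]:print("tray T",onz(T,*q(*c,2.8,200,170),17))
for c in[(148,80),(272,69),(334,292),]:print("tray S",onz(S,*q(*c,4,220,150),17))
```

```text
[114 119 121 121 119 117 120 123 119 119 119 121 119 120 117 121 121 119
 120 120 119 123 119] [118 120 122 119 121 119 120 121 118 121 118 120 117 117  69] [119 125 118  72  63  61  56  23  31  35  37  38  73 119 118]
cap T (array([ 510.44347501, -175.41437515]), np.float64(28.994775223677188), np.int64(58))
base T (array([ 510.21468517, -175.21244481]), np.float64(54.71332927388932), np.int64(60)) z0 (array([ 510.59962894, -176.96158279]), np.float64(55.40754183584373), np.int64(60))
base S (array([ 509.03290034, -185.04416907]), np.float64(56.26304466751347), np.int64(55)) z0 (array([ 508.97781218, -174.6740079 ]), np.float64(57.33721207483866), np.int64(55))
cap S (array([ 509.22978985, -177.40024546]), np.float64(30.6287452279624), np.int64(33))
tray T [547.56135222 204.26038385  17.        ]
tray T [576.78900927 -36.27731821  17.        ]
tray T [492.71333684 -48.4829235   17.        ]
tray T [461.51226046 193.20052369  17.        ]
tray S [459.91347106 190.72205165  17.        ]
tray S [548.05578202 199.83361519  17.        ]
tray S [578.02987637 -45.37723792  17.        ]
```

```bash
cat >> h.py <<'E'
def tool(target):
    s=sensors.sense();R,_=cv2.Rodrigues(s["ee_rot"]);d=np.array(target)-s["ee_pos"]
    print("t",s["t"],"pos",s["ee_pos"].round(2),"yawY",np.degrees(np.arctan2(R[1,1],R[0,1])).round(2),"z",R[:,2].round(4),"tool delta mm",(R.T@d).round(2),"F",s["force"].round(2),"M",s["wrist_torque"].round(3),"gap",round(s["finger_gap"],2),"q",s["qpos"].round(3))
E
python3 -c "
from h import *
tool([510.3,-175.5,190])"
```

```text
t 0.1 pos [125.57 509.4  230.84] yawY 76.14 z [-4.e-04 -1.e-03 -1.e+00] tool delta mm [-537.56 -572.79   41.35] F [-0.76  0.64 -0.05] M [-0.004  0.001  0.018] gap 85.45 q [ 1.19   0.291 -0.154  1.127  0.     1.432]
```

>>> step_arm(
  rows=[
    [-0.033, -0.036, 0, 0],
    [-0.033, -0.036, 0, 0],
    [-0.033, -0.036, 0, 0],
    [-0.033, -0.036, 0, 0],
    [-0.033, -0.036, 0, 0],
    [-0.033, -0.036, 0, 0],
    [-0.033, -0.036, 0, 0],
    [-0.033, -0.036, 0, 0],
  ],
  claw=1,
)

```text
t: 1.1
ee_pos: [313.4, 165.4, 231.3]
ee_rot: [0.379, 3.119, 0.0]
force: [1.5, 0.7, 0.0]
finger_gap: 85.5
```

>>> step_arm(
  rows=[
    [-0.033, -0.036, 0, 0],
    [-0.033, -0.036, 0, 0],
    [-0.033, -0.036, 0, 0],
    [-0.033, -0.036, 0, 0],
    [-0.033, -0.036, 0, 0],
    [-0.033, -0.036, 0, 0],
    [-0.033, -0.036, 0, 0],
    [-0.009, 0.003, 0, 0],
  ],
)

```text
t: 2.1
ee_pos: [487.3, -135.0, 230.7]
ee_rot: [-0.384, -3.118, 0.0]
force: [-0.1, 0.6, -0.6]
finger_gap: 85.0
```

>>> step_arm(
  rows=[
    [0, 0, 0, 10],
    [0, 0, 0, 10],
    [0, 0, 0, 10],
    [0, 0, 0, 9],
    [0, 0, 0, 0],
  ],
)

```text
t: 2.72
ee_pos: [486.2, -131.6, 231.2]
ee_rot: [-1.396, -2.814, -0.0]
force: [-0.1, -0.5, 0.2]
finger_gap: 85.1
```

```bash
python3 -c "
from h import *
tool([510.3,-175.5,190])
for n in('side','top'):
    s=imaging.snapshot(n);cv2.imwrite('pics/%s1.png'%n,s['img'])"
```

```text
t 2.725 pos [ 486.17 -131.58  231.16] yawY 37.24 z [-6.e-04  4.e-04 -1.e+00] tool delta mm [-49.6   -7.36  41.13] F [-0.07 -0.46  0.17] M [-0.032  0.03  -0.027] gap 85.09 q [-0.41   0.251 -0.208  1.112  0.     0.511]
```

View pics/side1.png

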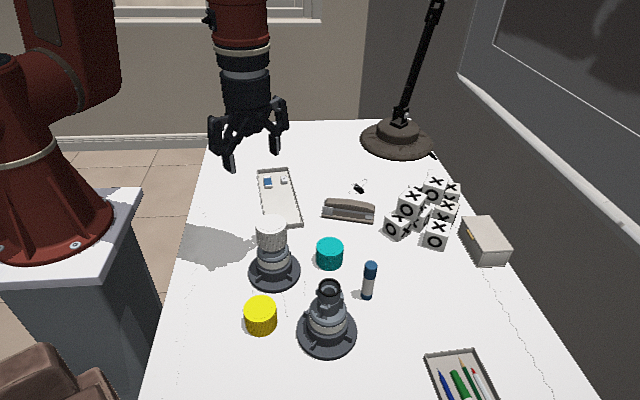

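>>> step_arm(
  rows=[
    [-0.0166, -0.0025, 0, 0],
    [-0.0165, -0.0025, 0, 0],
    [-0.0165, -0.0025, 0, 0],
    [0, 0, 0.025, 0],
    [0, 0, 0.025, 0],
    [0, 0, 0, 0],
  ],
)

```text
t: 3.58
ee_pos: [509.5, -176.7, 179.7]
ee_rot: [-1.397, -2.81, 0.0]
force: [-0.4, -0.3, 0.4]
finger_gap: 85.4
```

```bash
python3 -c "
from h import *
tool([510.3,-175.5,108])
for n in('side','top'):
    s=imaging.snapshot(n);cv2.imwrite('pics/%s2.png'%n,cv2.resize(s['img'][100:300,180:420] if n=='side' else s['img'][120:320,250:490],None,fx=3,fy=3))"
```

```text
t 3.575 pos [ 509.54 -176.67  179.68] yawY 37.12 z [-0.0032  0.0016 -1.    ] tool delta mm [ 0.25  1.43 71.68] F [-0.38 -0.31  0.38] M [0.003 0.014 0.048] gap 85.4 q [-0.469  0.355 -0.202  1.018 -0.     0.454]
```

View pics/side2.png

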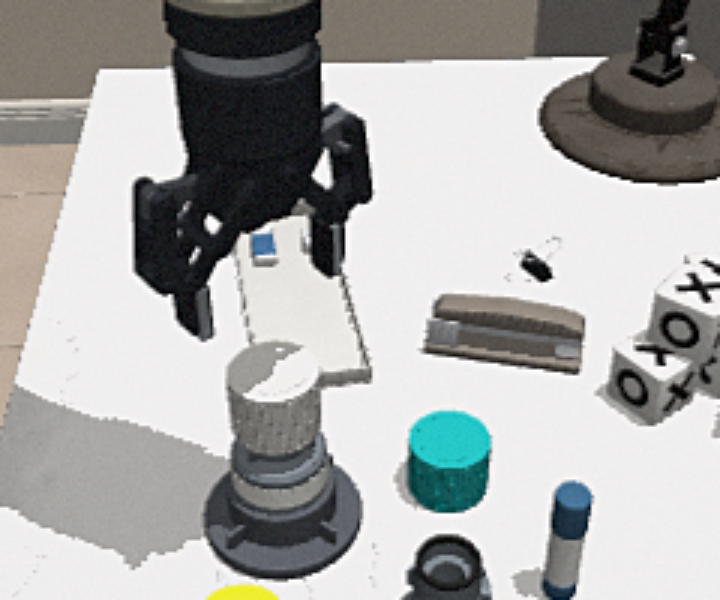

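The open gripper is centred above the white cap, with its fingers on either side and clear of the stand. I'll lower it now.

>>> step_arm(
  rows=[
    [0, 0, 0.02, 0],
    [0, 0, 0.02, 0],
    [0, 0, 0.02, 0],
    [0, 0, 0.0115, 0],
    [0, 0, 0, 0],
    [0, 0, 0, 0],
  ],
)

```text
t: 4.42
ee_pos: [511.1, -176.8, 110.8]
ee_rot: [1.398, 2.812, -0.0]
force: [0.8, -0.6, 0.6]
finger_gap: 85.2
```

```bash
python3 -c "
from h import *
tool([510.3,-175.5,108])"
```

```text
t 4.425 pos [ 511.07 -176.77  110.76] yawY 37.15 z [ 1.3e-03 -7.0e-04 -1.0e+00] tool delta mm [1.48 0.15 2.76] F [ 0.81 -0.6   0.56] M [-0.011 -0.015  0.005] gap 85.17 q [-0.468  0.417 -0.305  0.847 -0.     0.454]
```

>>> step_arm(
  rows=[
    [0.001, 0, 0.0025, 0],
    [0, 0, 0, 0],
  ],
)

```text
t: 4.68
ee_pos: [509.8, -175.5, 107.5]
ee_rot: [1.398, 2.813, 0.0]
force: [-0.2, -0.0, 0.2]
finger_gap: 85.4
```

```bash
python3 -c "
from h import *
tool([510.3,-175.5,108])"
```

```text
t 4.675 pos [ 509.85 -175.55  107.48] yawY 37.15 z [ 2.e-04 -1.e-04 -1.e+00] tool delta mm [-0.24  0.39 -0.52] F [-0.18 -0.04  0.24] M [ 0.051 -0.003 -0.009] gap 85.36 q [-0.467  0.418 -0.312  0.84   0.     0.455]
```

>>> step_arm(
  rows=[
    [0, 0, 0, 0],
    [0, 0, 0, 0],
    [0, 0, 0, 0],
  ],
  claw=0.72,
  grip_force=50,
)

```text
t: 5.05
ee_pos: [509.8, -175.6, 107.3]
ee_rot: [1.398, 2.813, 0.0]
force: [-0.9, -0.6, -1.1]
finger_gap: 61.6
```

```bash
python3 -c "
from h import *
tool([510.3,-175.5,108])"
```

```text
t 5.05 pos [ 509.84 -175.62  107.33] yawY 37.15 z [ 0. -0. -1.] tool delta mm [-0.18  0.43 -0.67] F [-0.89 -0.62 -1.14] M [ 0.022  0.067 -0.001] gap 61.61 q [-0.467  0.419 -0.312  0.84   0.     0.455]
```

Now I'll close on the cap.

>>> step_arm(
  rows=[
    [0, 0, 0, 0],
    [0, 0, 0, 0],
  ],
  claw=0.6,
  grip_force=50,
)

```text
t: 5.3
ee_pos: [509.9, -175.6, 107.6]
ee_rot: [1.398, 2.813, 0.0]
force: [-1.3, 1.5, 4.2]
finger_gap: 56.7
```

```bash
python3 -c "
from h import *
tool([510.3,-175.5,108])"
```

```text
t 5.3 pos [ 509.94 -175.59  107.59] yawY 37.15 z [ 3.e-04 -1.e-04 -1.e+00] tool delta mm [-0.15  0.34 -0.41] F [-1.34  1.5   4.16] M [0.187 0.16  0.028] gap 56.71 q [-0.467  0.418 -0.312  0.84   0.     0.455]
```

>>> step_arm(
  rows=[
    [0, 0, 0, 0],
    [0, 0, 0, 0],
  ],
  claw=0.4,
  grip_force=60,
)

```text
t: 5.55
ee_pos: [509.9, -175.6, 107.4]
ee_rot: [1.398, 2.813, 0.0]
force: [-1.2, 1.0, 5.1]
finger_gap: 56.5
```

>>> step_arm(
  rows=[
    [0, 0, 0.001, 0],
    [0, 0, 0.001, 0],
    [0, 0, 0, 0],
  ],
)

```text
t: 5.92
ee_pos: [509.9, -175.6, 105.3]
ee_rot: [1.398, 2.813, 0.0]
force: [-0.2, 2.2, 5.7]
finger_gap: 57.0
```

>>> step_arm(
  rows=[
    [0, 0, 0.001, 0],
    [0, 0, 0.001, 0],
    [0, 0, 0, 0],
  ],
)

```text
t: 6.3
ee_pos: [509.9, -175.6, 103.3]
ee_rot: [1.398, 2.813, 0.0]
force: [-1.3, 1.8, 6.6]
finger_gap: 56.5
```

>>> step_arm(
  rows=[
    [0, 0, 0.0005, 0],
    [0, 0, 0, 0],
  ],
)

```text
t: 6.55
ee_pos: [509.9, -175.6, 102.9]
ee_rot: [1.398, 2.813, 0.0]
force: [-0.2, 2.0, 6.1]
finger_gap: 56.8
```

>>> step_arm(
  rows=[
    [0, 0, 0.0005, 0],
    [0, 0, 0, 0],
  ],
)

```text
t: 6.8
ee_pos: [509.9, -175.6, 102.4]
ee_rot: [1.398, 2.813, 0.0]
force: [-1.4, 1.4, 7.5]
finger_gap: 56.4
```

>>> step_arm(
  rows=[
    [0, 0, 0.0005, 0],
    [0, 0, 0, 0],
  ],
)

```text
t: 7.05
ee_pos: [509.9, -175.6, 102.0]
ee_rot: [1.398, 2.813, 0.0]
force: [-1.2, 2.3, 6.9]
finger_gap: 56.9
```

>>> step_arm(
  rows=[
    [0, 0, 0.0005, 0],
    [0, 0, 0, 0],
  ],
)

```text
t: 7.3
ee_pos: [509.9, -175.6, 101.5]
ee_rot: [1.398, 2.813, 0.0]
force: [-0.1, 1.3, 7.5]
finger_gap: 56.7
```

>>> step_arm(
  rows=[
    [0, 0, 0.0005, 0],
    [0, 0, 0, 0],
  ],
)

```text
t: 7.55
ee_pos: [509.9, -175.6, 101.0]
ee_rot: [1.398, 2.813, 0.0]
force: [-1.2, 1.2, 8.6]
finger_gap: 56.5
```

>>> step_arm(
  rows=[
    [0, 0, 0.0005, 0],
    [0, 0, 0, 0],
  ],
)

```text
t: 7.8
ee_pos: [510.0, -175.6, 100.9]
ee_rot: [1.398, 2.813, 0.0]
force: [-2.6, 2.4, 12.9]
finger_gap: 56.8
```

>>> step_arm(
  rows=[
    [0, 0, 0.0003, 0],
    [0, 0, 0, 0],
  ],
)

```text
t: 8.05
ee_pos: [510.0, -175.6, 100.7]
ee_rot: [1.398, 2.813, 0.0]
force: [-3.2, 2.9, 14.5]
finger_gap: 56.4
```

>>> step_arm(
  rows=[
    [0, 0, 0.0003, 0],
    [0, 0, 0, 0],
  ],
)

```text
t: 8.3
ee_pos: [510.0, -175.6, 100.6]
ee_rot: [1.398, 2.813, 0.0]
force: [-4.3, 2.3, 16.4]
finger_gap: 56.5
```

Bottomed at 16.4 N. Next I'll turn it anticlockwise, which is negative spin about the downward tool z.

>>> step_arm(
  rows=[
    [0, 0, 0, -3],
    [0, 0, 0, -3],
    [0, 0, 0, 0],
  ],
)

```text
t: 8.68
ee_pos: [510.4, -176.0, 100.7]
ee_rot: [1.247, 2.882, -0.001]
force: [-1.8, 1.5, 14.1]
finger_gap: 56.3
```

```bash
python3 -c "
from h import *
tool([510.3,-175.5,100.6])"
```

```text
t 8.675 pos [ 510.36 -176.02  100.69] yawY 43.19 z [ 0.0014 -0.001  -1.    ] tool delta mm [0.42 0.31 0.09] F [-1.81  1.46 14.06] M [0.296 0.64  0.018] gap 56.26 q [-0.467  0.426 -0.321  0.822 -0.     0.35 ]
```

>>> step_arm(
  rows=[
    [0, 0, 0.0002, -4],
    [0, 0, 0, -4],
    [0, 0, 0, 0],
  ],
)

```text
t: 9.05
ee_pos: [510.7, -176.3, 100.7]
ee_rot: [1.043, 2.961, -0.001]
force: [-1.7, -0.1, 14.8]
finger_gap: 56.2
```

```bash
python3 -c "
from h import *
tool([510.3,-175.5,100.6])"
```

```text
t 9.05 pos [ 510.71 -176.29  100.66] yawY 51.2 z [ 0.002  -0.0015 -1.    ] tool delta mm [0.81 0.36 0.06] F [-1.69 -0.1  14.84] M [0.156 0.458 0.152] gap 56.22 q [-0.467  0.426 -0.321  0.821 -0.     0.21 ]
```

>>> step_arm(
  rows=[
    [0, 0, 0.0001, -4],
    [0, 0, 0, -4],
    [0, 0, 0, -4],
    [0, 0, 0, -4],
    [0, 0, 0, 0],
  ],
)

```text
t: 9.68
ee_pos: [511.1, -176.5, 100.7]
ee_rot: [0.62, 3.077, -0.002]
force: [-1.2, -0.6, 15.3]
finger_gap: 56.4
```

```bash
python3 -c "
from h import *
tool([510.3,-175.5,100.6])"
```

```text
t 9.675 pos [ 511.07 -176.53  100.7 ] yawY 67.2 z [ 0.0027 -0.0019 -1.    ] tool delta mm [1.11 0.65 0.09] F [-1.17 -0.56 15.26] M [-0.013  0.235  0.069] gap 56.35 q [-0.468  0.426 -0.321  0.821 -0.001 -0.07 ]
```

>>> step_arm(
  rows=[
    [0, 0, 0, -5],
    [0, 0, 0, -5],
    [0, 0, 0, -5],
    [0, 0, 0, 0],
  ],
)

```text
t: 10.18
ee_pos: [511.1, -176.5, 100.7]
ee_rot: [0.213, 3.131, -0.003]
force: [-0.4, 0.1, 14.6]
finger_gap: 56.6
```

>>> step_arm(
  rows=[
    [0, 0, 0, -5],
    [0, 0, 0, -5],
    [0, 0, 0, -5],
    [0, 0, 0, 0],
  ],
)

```text
t: 10.68
ee_pos: [511.1, -176.5, 100.7]
ee_rot: [-0.197, 3.133, -0.003]
force: [-0.8, -0.7, 14.2]
finger_gap: 56.3
```

```bash
python3 -c "
from h import *
tool([510.3,-175.5,100.6])
for n in('side','top'):
    s=imaging.snapshot(n);cv2.imwrite('pics/%s3.png'%n,cv2.resize(s['img'][100:300,180:420] if n=='side' else s['img'][120:320,250:490],None,fx=3,fy=3))"
```

```text
t 10.675 pos [ 511.11 -176.51  100.67] yawY 97.21 z [ 0.0028 -0.0019 -1.    ] tool delta mm [0.67 1.1  0.07] F [-0.8  -0.7  14.18] M [0.037 0.097 0.072] gap 56.25 q [-0.467  0.426 -0.321  0.821 -0.    -0.593]
```

View pics/side3.png

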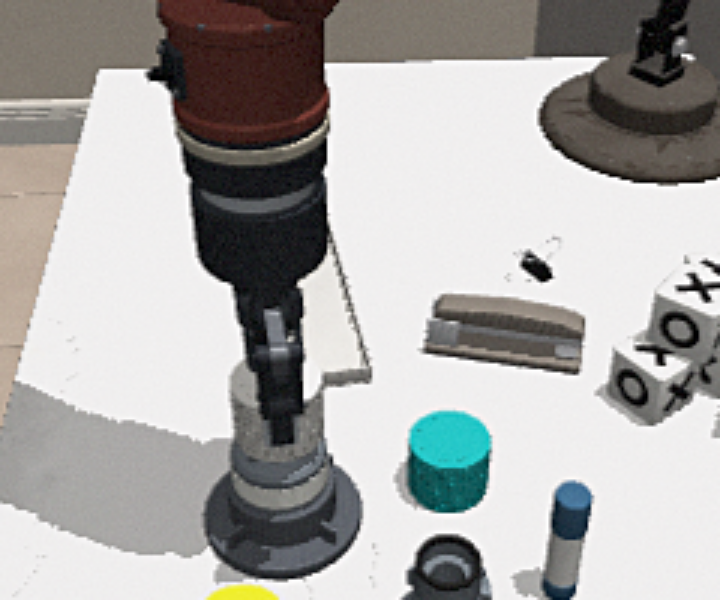

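The cap is held and turned 60°, with fingers straddling it along the tray's length. I'll lift slowly and watch the force.

>>> step_arm(
  rows=[
    [0, 0, -0.002, 0],
    [0, 0, -0.002, 0],
    [0, 0, -0.002, 0],
    [0, 0, 0, 0],
  ],
)

```text
t: 11.28
ee_pos: [511.0, -176.5, 106.0]
ee_rot: [-0.195, 3.133, -0.003]
force: [1.6, -1.6, 5.8]
finger_gap: 56.7
```

>>> step_arm(
  rows=[
    [0, 0, -0.001, 0],
    [0, 0, -0.001, 0],
    [0, 0, 0, 0],
  ],
)

```text
t: 11.65
ee_pos: [510.1, -175.8, 107.5]
ee_rot: [-0.196, 3.135, -0.001]
force: [0.8, -2.0, 4.8]
finger_gap: 56.7
```

>>> step_arm(
  rows=[
    [0, 0, -0.001, 0],
    [0, 0, -0.001, 0],
    [0, 0, -0.001, 0],
    [0, 0, 0, 0],
  ],
)

```text
t: 12.15
ee_pos: [509.6, -175.5, 110.3]
ee_rot: [0.196, -3.135, -0.0]
force: [0.5, -1.8, 1.9]
finger_gap: 56.5
```

>>> step_arm(
  rows=[
    [0, 0, -0.002, 0],
    [0, 0, -0.002, 0],
    [0, 0, 0, 0],
  ],
)

```text
t: 12.52
ee_pos: [509.4, -175.3, 114.2]
ee_rot: [0.196, -3.135, -0.001]
force: [0.2, 1.0, -1.2]
finger_gap: 56.4
```

>>> step_arm(
  rows=[
    [0, 0, -0.006, 0],
    [0, 0, -0.01, 0],
    [0, 0, -0.012, 0],
    [0, 0, -0.012, 0],
    [0, 0, -0.012, 0],
    [0, 0, -0.008, 0],
    [0, 0, 0, 0],
  ],
)

```text
t: 13.4
ee_pos: [510.2, -175.8, 175.1]
ee_rot: [-0.196, 3.135, -0.001]
force: [0.6, 0.9, -1.1]
finger_gap: 56.5
```

```bash
python3 -c "
from h import *
tool([526.9,13.7,80])
for n in('side','top'):
    s=imaging.snapshot(n);cv2.imwrite('pics/%s4.png'%n,cv2.resize(s['img'][60:260,180:420] if n=='side' else s['img'][120:320,200:440],None,fx=3,fy=3))"
```

```text
t 13.4 pos [ 510.18 -175.77  175.07] yawY 97.15 z [ 1.e-03 -5.e-04 -1.e+00] tool delta mm [-40.08 185.98  94.99] F [ 0.57  0.93 -1.13] M [-0.019  0.015 -0.021] gap 56.5 q [-0.467  0.355 -0.214  1.     0.    -0.592]
```

View pics/side4.png

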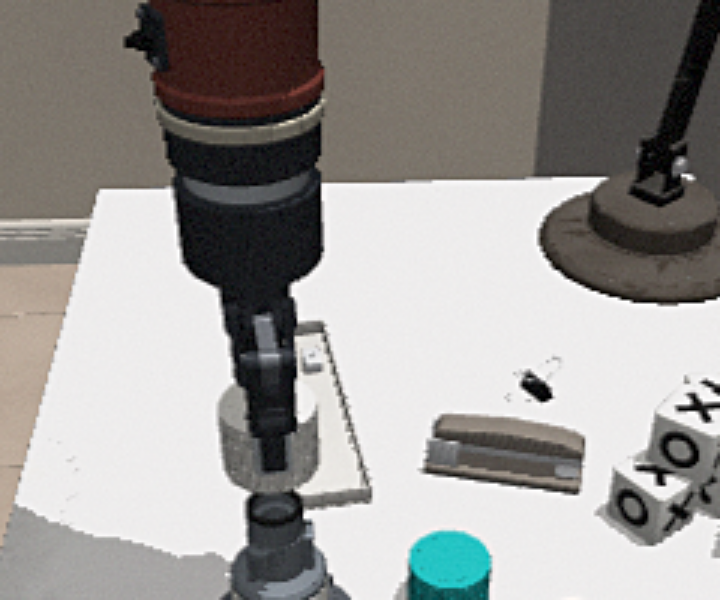

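The cap is in the gripper and clear of the neck, with the jar neck open below it. I'll move over the tray's empty half.

>>> step_arm(
  rows=[
    [-0.004, 0.0185, 0, 0],
    [-0.007, 0.0335, 0, 0],
    [-0.008, 0.039, 0, 0],
    [-0.008, 0.039, 0, 0],
    [-0.008, 0.037, 0, 0],
    [-0.005, 0.021, 0, 0],
    [0, 0, 0, 0],
    [0, 0, 0, 0],
  ],
)

```text
t: 14.5
ee_pos: [525.8, 15.9, 174.2]
ee_rot: [0.196, -3.135, 0.0]
force: [-0.5, 0.3, -0.6]
finger_gap: 56.7
```

>>> step_arm(
  rows=[
    [0, 0, 0.015, 0],
    [0, 0, 0.025, 0],
    [0, 0, 0.025, 0],
    [0, 0, 0.025, 0],
    [0, 0, 0.02, 0],
    [0, 0, 0.01, 0],
    [0, 0, 0, 0],
    [0, 0, 0, 0],
  ],
)

```text
t: 15.5
ee_pos: [526.6, 15.7, 54.9]
ee_rot: [-0.195, 3.135, -0.0]
force: [-0.5, -0.0, -0.8]
finger_gap: 56.5
```

```bash
python3 -c "
from h import *
tool([526.6,15.7,17.4])
for n in('side','top'):
    s=imaging.snapshot(n);cv2.imwrite('pics/%s5.png'%n,cv2.resize(s['img'][100:260,180:380] if n=='side' else s['img'][120:320,200:440],None,fx=4 if n=='side' else 3,fy=4 if n=='side' else 3))"
```

```text
t 15.5 pos [526.58  15.69  54.95] yawY 97.13 z [ 9.e-04 -1.e-04 -1.e+00] tool delta mm [1.000e-02 1.000e-02 3.755e+01] F [-0.52 -0.02 -0.78] M [-0.027 -0.011  0.014] gap 56.52 q [-0.109  0.461 -0.409  0.7   -0.    -0.233]
```

View pics/side5.png

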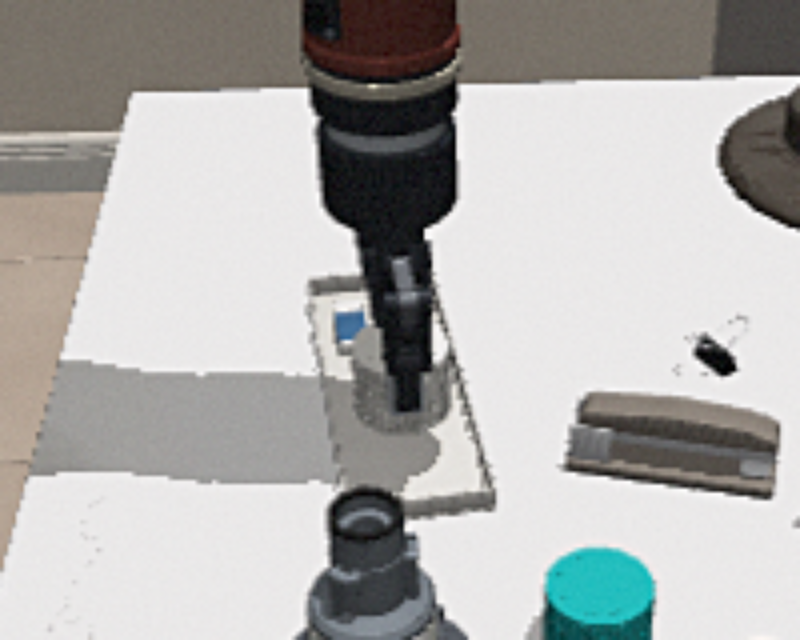

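View pics/top5.png

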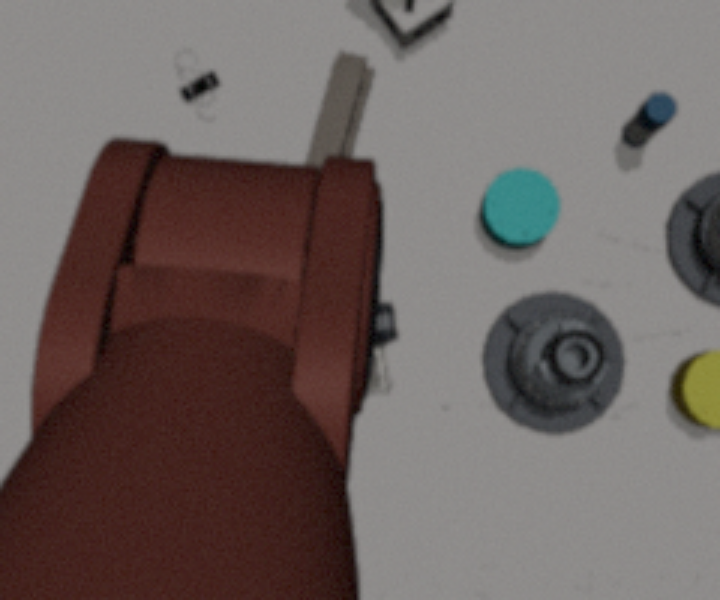

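The side view shows the cap over the tray's empty half, between the walls at crop x 350–470, with the eraser behind it. The top view is blocked by the arm. I'll lower it until it touches.

>>> step_arm(
  rows=[
    [0, 0, 0.01, 0],
    [0, 0, 0.012, 0],
    [0, 0, 0.008, 0],
    [0, 0, 0.004, 0],
    [0, 0, 0, 0],
    [0, 0, 0, 0],
  ],
)

```text
t: 16.35
ee_pos: [526.3, 15.9, 20.6]
ee_rot: [-0.196, 3.135, -0.0]
force: [0.2, -0.3, 0.2]
finger_gap: 56.5
```

>>> step_arm(
  rows=[
    [0, 0, 0.001, 0],
    [0, 0, 0.001, 0],
    [0, 0, 0, 0],
  ],
)

```text
t: 16.73
ee_pos: [526.1, 15.9, 18.4]
ee_rot: [0.196, -3.135, 0.0]
force: [0.8, 0.1, -0.6]
finger_gap: 56.2
```

>>> step_arm(
  rows=[
    [0, 0, 0.0007, 0],
    [0, 0, 0, 0],
  ],
)

```text
t: 16.98
ee_pos: [526.1, 15.9, 17.7]
ee_rot: [0.196, -3.135, 0.0]
force: [0.5, 0.4, -0.4]
finger_gap: 56.3
```

>>> step_arm(
  rows=[
    [0, 0, 0.0005, 0],
    [0, 0, 0, 0],
  ],
)

```text
t: 17.23
ee_pos: [526.2, 15.9, 17.6]
ee_rot: [-0.196, 3.135, -0.0]
force: [-1.3, -0.1, 5.7]
finger_gap: 56.3
```

>>> step_arm(
  rows=[
    [0, 0, -0.0002, 0],
    [0, 0, 0, 0],
    [0, 0, 0, 0],
  ],
  claw=0.8,
  grip_force=20,
)

```text
t: 17.6
ee_pos: [526.1, 15.9, 17.3]
ee_rot: [0.196, -3.135, -0.0]
force: [0.8, -0.2, 0.3]
finger_gap: 68.0
```

```bash
python3 -c "
from h import *
tool([526.6,15.7,17.4])
s=imaging.snapshot('side');cv2.imwrite('pics/side6.png',cv2.resize(s['img'][100:260,180:380],None,fx=4,fy=4))"
```

```text
t 17.6 pos [526.13  15.92  17.33] yawY 97.14 z [-1.e-04  0.e+00 -1.e+00] tool delta mm [-0.44 -0.28 -0.07] F [ 0.81 -0.2   0.27] M [ 0.036 -0.018 -0.012] gap 68.0 q [-0.109  0.514 -0.444  0.612  0.    -0.233]
```

View pics/side6.png

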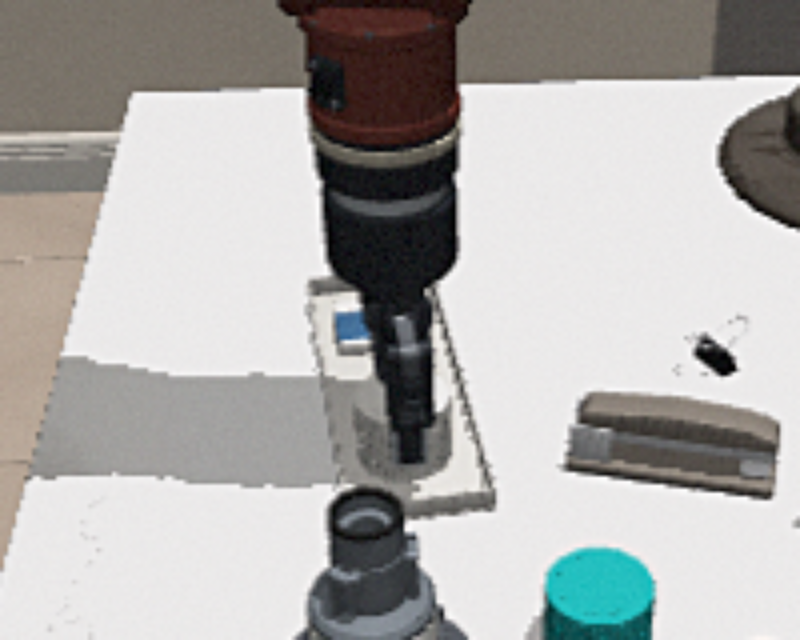

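The cap stands on the tray floor at crop (403,440) and the fingers are open. I'll retreat straight up, then over toward the start side so the cameras can see.

>>> step_arm(
  rows=[
    [0, 0, -0.005, 0],
    [0, 0, -0.02, 0],
    [0, 0, -0.03, 0],
    [0, 0, -0.04, 0],
    [0, 0, -0.04, 0],
    [0, 0, -0.04, 0],
    [0, 0, -0.03, 0],
    [0, 0, 0, 0],
  ],
)

```text
t: 18.65
ee_pos: [527.5, 15.8, 224.9]
ee_rot: [-0.196, 3.131, -0.001]
force: [-0.0, -0.1, -0.3]
finger_gap: 68.3
```

>>> step_arm(
  rows=[
    [0.03, 0.03, 0, 0],
    [0.03, 0.04, 0, 0],
    [0.03, 0.04, 0, 0],
    [0.03, 0.04, 0, 0],
    [0.03, 0.04, 0, 0],
    [0.03, 0.04, 0, 0],
    [0, 0.03, 0, 0],
    [0, 0, 0, 0],
  ],
)

```text
t: 19.65
ee_pos: [314.2, 252.6, 221.8]
ee_rot: [0.2, -3.134, 0.0]
force: [0.1, -0.3, -0.1]
finger_gap: 68.2
```

```bash
python3 -c "
from h import *
tool([526.6,15.7,17.4])
for n in('side','top'):
    s=imaging.snapshot(n);cv2.imwrite('pics/%s7.png'%n,s['img'])"
```

```text
t 19.65 pos [314.23 252.63 221.78] yawY 97.32 z [-7.e-04 -2.e-04 -1.e+00] tool delta mm [-180.62 -262.04  204.25] F [ 0.05 -0.26 -0.1 ] M [-0.017 -0.043 -0.036] gap 68.24 q [ 0.495  0.065 -0.46   1.047  0.     0.367]
```

View pics/side7.png

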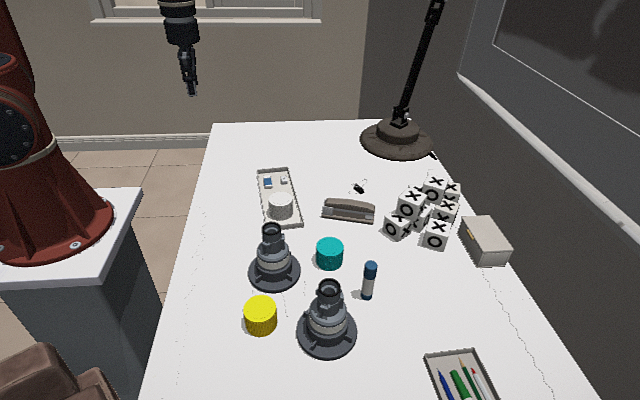

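View pics/top7.png

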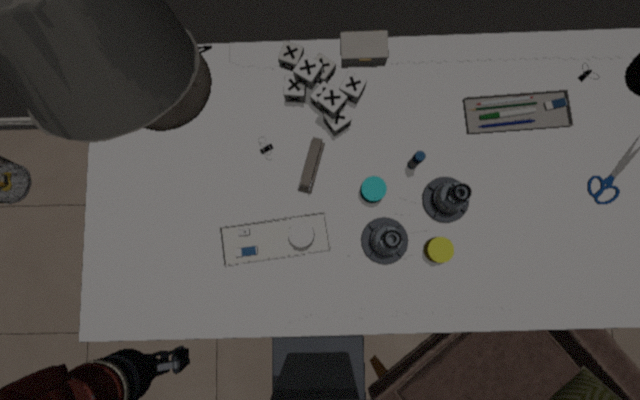

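The cap stands flat in the empty half of the tray, at top (301,235) and side (281,205). The eraser, sharpener, stapler and glue stick look unmoved, and the arm is clear of everything. I'll hand in now.

```bash
python3 -c "
from h import *
print(arm.finish_job())"
```

```text
the job is handed in; nothing more can be done
None
```

The jar is open, and its cap stands flat, open side down, in the empty half of the pen tray. I handed the job in about 20 s into the 51 s allowed.

- **Pressing and turning:** I gripped the cap with 60 N and pressed until the force rose sharply after about 6.5 mm of travel. I held it down at 14–16 N while turning it 60° anticlockwise. The reading peaked at 16.4 N down, with about 5 N sideways.
- **Push below 15 N:** During the turn the push read 14–15 N, partly under the suggested 15–20 N. It stayed above the spring's force at that depth, so the cap remained on the seal, and the turn met almost no resistance.
- **Lifting and placing:** The cap came free in the gripper and did not slip. I lifted it straight up, lowered it until it touched the tray floor with about 6 N, and let go.
- **Final check:** Both cameras show the cap inside the empty half of the tray. By eye, the eraser, sharpener, stapler, glue stick and look-alike caps had not moved, and the arm was clear of everything. I did not measure their positions again.

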